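Screw the suction elbow home to its index fin

TASK

The aluminium pipe elbow on the sloping top of the vacuum unit has only been started on its threaded stub. Screw it on clockwise (as seen from above the stub) until its outlet points straight at the upright fin on the ring below, stop there without running past the fin, and let go. Leave the ring, and the things in front of and beside the unit, where they are.

Things in the scene. Friction and masses are not known exactly. Their poses are not given: they have to be found in the camera images.
- unit: vacuum unit: fixed grey sheet-metal wedge, 250 deep (x) x 260 wide (y), 50 mm tall at its front (towards the robot, -x), 194 mm at its back: its top slopes down 30 degrees towards its front. Origin under its centre, z up. Its place and yaw vary.
- stub: fixed brass threaded stub, 31 mm thick, square to the unit's sloping top at its middle, so it leans 30 degrees from vertical towards the unit's front. Origin: where its axis meets the sloping top, 122 mm above the bench; z: along the stub's axis, outward.
- elbow_center (a point): centre of the cast elbow's corner block (42 mm cube, flat sides), on the stub's axis 83 mm from the sloping top. z: along the stub's axis, outward; x: the way the outlet points; y: square to the flat sides, which a gripper can take along the stub's axis. Below it a socket 50 mm across, down to 41 mm from here. At block height all is clear for 60 mm round the axis, bar the outlet leg.
- elbow_mouth (a point): centre of the elbow outlet's open mouth, 95 mm from elbow_center along its x; same axes. The outlet leg is 38 mm across and ends in a collar 46 mm across, 32 mm long. The whole elbow is aluminium, about 0.35 kg.
- elbow (a joint): angle the elbow has been screwed on (rad); grows clockwise seen from above along the stub's axis. Thread friction about 0.25 N m; it stays where it is left. It goes down the stub 6 mm per full turn (0.955 mm per rad). At the start it is 0.9 to 2.9 rad of clockwise turning short of the fin.
- fin (a point): top middle of the upright bare steel fin (23 mm long radially, 10 thick, 32 tall) near the rim of the flat dark ring (170 mm across, 8 thick) clamped round the stub's foot. 73.5 mm out from the stub's axis, 40 mm above the sloping top. x: straight out from the axis (the way the outlet must point); z: along the axis, outward. The collar passes over it with 17 mm or more to spare. Its place round the ring varies.
- spatula: bystander: flat steel plaster spatula, 240 mm long, lying in front of the vacuum unit
- jar: bystander: white plastic jar, 70 mm across, 100 mm tall, beside the vacuum unit on its +y side; origin under its base
- bowl: bystander: black rubber mixing bowl, 130 mm across, 60 mm tall, beside the vacuum unit on its -y side; origin under its base
- brush: bystander: brush, 200 mm long, lying on the bench on the robot's right
- pail: bystander: white open plastic pail, 170 x 150 x 130 mm, on the robot's left; origin under its base

How it is judged:
By the outcome, as a careful person would: the job done as asked, in the order asked, and still so for the second after the job is handed in, with the robot touching nothing.
It also fails if it takes over 51 s, if anything falls off the work surface, if the arm or the gripper's body presses on something with over 40 N, if the wrist force passes 120 N, or if a joint passes its speed limit or range.

ROBOT

A 7-joint arm with a two-finger parallel gripper is mounted at the origin on the work surface. World frame = base frame: x ahead of the robot, y to its left, z up, the work surface at z = 0. Lengths are in m, angles in rad, forces in N, time in s.
With the tool pointing down it reaches from about 0.425 to 1.025 m from the base axis. Payload 9.4 kg.
Tool frame: the origin (TCP) lies between the finger pads; the fingertips stand 14 mm ahead of it and the grasp point (between the pads) lies 5 mm behind it (arm.tips_ahead is the distance from the TCP to the fingertips, in m); z points along the fingers, x is the direction in which the jaws open and shut, and the axes are right-handed (so a half turn about z gives the same grasp; the last joint's range is limited). The gripper opens to 93 mm and grips with 3 to 60 N. Pads are 15 mm wide; open, the fingers measure 128 mm over their backs; the gripper's body (75 mm by 188 mm) begins 65 mm behind the grasp point.
Start: joints at [-1.258, 0.599, -0.003, 1.599, 0.002, 0.943, -0.08], TCP at [0.276, 0.671, 0.233] pointing down, gripper open.
Joint ranges: [-2.57, 2.57], [-0.35, 1.97], [-1.29, 1.29], [0.11, 2.56], [-1.05, 4.19], [0.11, 1.86], [-2.63, 2.63]. Speed limits (rad/s): [2.22, 2.22, 3.01, 3.01, 3.14, 3.14, 3.14].

INTERFACE

Orientations are given as a 3x3 rotation matrix whose columns are the frame's x, y, z axes.
In Python, from plant import arm gives the robot as it stands.
- The arm moves only by the tool drive_tool, never from a script. Its argument "series" is text: rows parted by semicolons, each of 7 numbers parted by spaces: the shift along the tool's x, y, z in m, then the turn, a rotation vector about the tool's x, y, z in rad, then the finger opening in m, from 0 to 0.093. A call has 1 to 5 rows; each row shifts and turns the pose as measured when the row begins, along the tool's axes as they then stand; what a row does not reach is not made up. A row lasts 1/8 s, in which the tool goes at most 62.5 mm and 10.7 degrees, less where a joint would pass 70% of its speed; a pose out of reach is approached as far as the arm can. A call is refused whole if a number of a shift passes 0.0625 or a number of a turn 0.188, either way. A call with a gripper value outside its range is refused whole. The fingers move at their own pace and stop on an object; "grip_force" is the grip in N (left out, the last holds). Time passes only in rows, so rows that do not move let the fingers close. It gives the time, the measured TCP pose, the force and the opening at its end, in the units of the state.
- arm.get_state(): the state, without advancing time (a new reading comes with each control period).
- arm.read_camera(name): name is "side" or "top" or "wrist"; returns (picture, depth): 384x512x3 uint8, blue, green, red; 384x512 float32, m along the optical axis (not along the pixel's ray), 0 where there is no reading.
- arm.get_calibration(name): a dict with "intrinsics" (3x3 intrinsics, pixels), "cam_to_world" (4x4, takes a point from camera to world coordinates); the wrist camera has in their place "T_tool_cam" (4x4, takes a point from camera to tool coordinates, whose origin is the TCP and whose axes are the tool frame's). Camera axes: x right, y down, z forward; pixel columns grow to the right and rows downward; lengths in m; the calibration is good to about 2 mm. A picture is of the moment at which its call begins: read the wrist's pose just before it. get_calibration takes no time and is no camera call.
- arm.job_done(): hands the job in, once; it reports no verdict.
The state is a dict: "time": time; "joint_pos": joint angles; "qd": joint speeds; "effort": joint torques, N m; "tcp_pos": TCP position; "eef_rot": TCP orientation; "ft_force": force on the tool from outside, world axes, zero at the start; "torque": the same for the moment, N m; "width": finger opening in m.
Only numpy, scipy, OpenCV 4.12 (cv2) and the standard library are available. Lean on these libraries where they do the work, as an engineer would, in place of code of your own. Each camera call takes 0.05 s, during which the arm holds its last target. There are 200 camera calls.

## Working session

There is one attempt and no reset: what is moved stays moved. The work goes in short steps, Python scripts to look and compute and a tool call to move; the robot and the scene stay as the last step left them, time stands still between calls to the robot, and variables do not carry over. Pictures are saved under pics/ and viewed, about 8 in all and at most 12, crops included, and the job is handed in when it is done.

Besides the shell and the picture viewer there is one more tool, called after "Emit:" as name(argument=value, ...) on one line, values as JSON. drive_tool: Moves the arm, as the interface text tells. Its arguments: {"type":"object","properties":{"series":{"type":"string"},"grip_force":{"type":"number"}},"required":["series"]}

```bash
ls; mkdir -p pics; python3 - <<'E'
from plant import arm
import cv2,numpy as np
for n in("top","side"):
    p,d=arm.read_camera(n); cv2.imwrite(f"pics/{n}.png",p); np.save(f"{n}.npy",d)
    c=arm.get_calibration(n); print(n,c)
s=arm.get_state();print(s)
print(arm.get_calibration("wrist"))
a=cv2.imread("pics/top.png");b=cv2.imread("pics/side.png")
cv2.imwrite("pics/both.png",np.vstack([a,b])[:, :] if 0 else cv2.resize(a,(784,588)))
cv2.imwrite("pics/side2.png",cv2.resize(b,(784,588)))
E
```

```text
pics
top {'intrinsics': array([[454.16963025,   0.        , 260.61558484],
       [  0.        , 454.16963025, 201.340137  ],
       [  0.        ,   0.        ,   1.        ]]), 'cam_to_world': array([[ 0.02301684, -0.99677617,  0.07686015,  0.36261797],
       [-0.99965861, -0.02389785, -0.01056233,  0.03597042],
       [ 0.01236507, -0.0765908 , -0.99698594,  1.55829399],
       [ 0.        ,  0.        ,  0.        ,  1.        ]])}
side {'intrinsics': array([[375.22430918,   0.        , 247.27821307],
       [  0.        , 375.22430918, 190.9899896 ],
       [  0.        ,   0.        ,   1.        ]]), 'cam_to_world': array([[ 0.99569363, -0.07108945,  0.05950204,  0.42509473],
       [-0.09067146, -0.6130906 ,  0.78479207, -0.78214024],
       [-0.01931029, -0.7868076 , -0.61689619,  0.78733756],
       [ 0.        ,  0.        ,  0.        ,  1.        ]])}
{'time': 0.1, 'joint_pos': array([-1.25773086,  0.6000674 , -0.00252613,  1.6000152 ,  0.00178116,
        0.94294807, -0.07981319]), 'qd': array([ 0.00033146, -0.00077227,  0.00281156, -0.001294  , -0.00014105,
       -0.
[... 392 characters left out ...]
0e-04, -9.99998969e-01]]), 'ft_force': array([-0.04830315,  1.15018675, -0.29383251]), 'torque': array([ 0.00282404, -0.01850402,  0.00613805]), 'width': 0.09303858954465884}
{'intrinsics': array([[327.86526462,   0.        , 257.19575028],
       [  0.        , 327.86526462, 197.1172559 ],
       [  0.        ,   0.        ,   1.        ]]), 'T_tool_cam': array([[ 9.99999454e-01, -6.50392812e-04, -8.18313064e-04,
         1.37159969e-03],
       [ 8.56425173e-04,  9.58628710e-01,  2.84658150e-01,
        -7.85084598e-02],
       [ 5.99318782e-04, -2.84658695e-01,  9.58628744e-01,
        -1.52693558e-01],
       [ 0.00000000e+00,  0.00000000e+00,  0.00000000e+00,
         1.00000000e+00]])}
```

View pics/both.png

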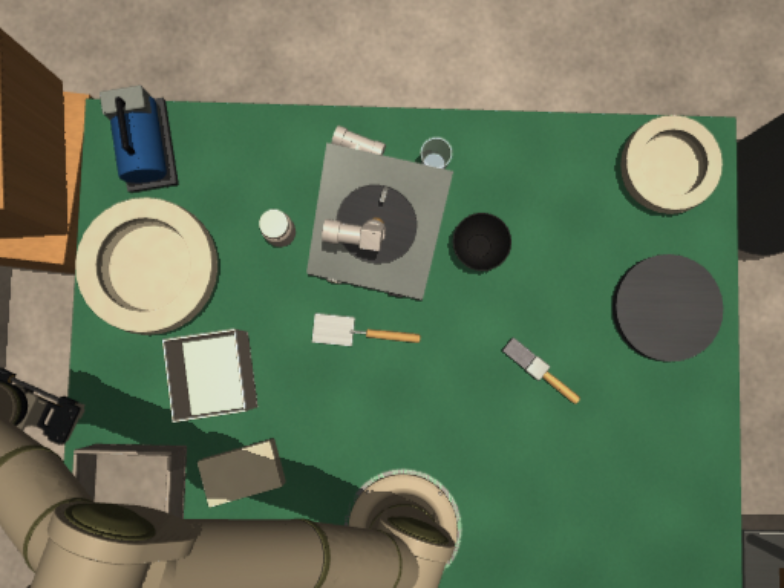

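View pics/side2.png

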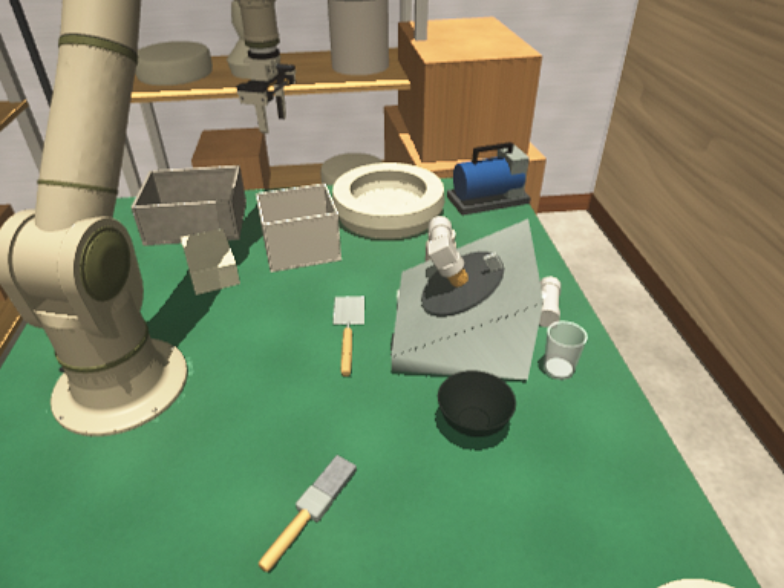

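The outlet points about +y (left, collar at ~(335,231)). The fin is at ~(383,195), uphill, so the turn is about 1.5 rad clockwise. Next I'll fit the geometry from depth.

```bash
cat > h.py <<'E'
import numpy as np,cv2
def cloud(d,K,T):
    v,u=np.mgrid[:d.shape[0],:d.shape[1]]
    P=np.stack([(u-K[0,2])/K[0,0]*d,(v-K[1,2])/K[1,1]*d,d],-1)
    P=P@T[:3,:3].T+T[:3,3]; P[d==0]=np.nan
    return P
def frame(n,yaw):  # plane normal, x uphill
    x=np.array([0,0,1.])-n[2]*n; x/=np.linalg.norm(x)
    return np.stack([x,np.cross(n,x),n],1)
E
python3 - <<'E'
from plant import arm
from h import *
top=np.load("top.npy");c=arm.get_calibration("top")
P=cloud(top,c["intrinsics"],c["cam_to_world"])
poly=(np.array([[328,144],[453,170],[424,299],[307,273]])/1.53125)
m=np.zeros(top.shape,np.uint8);cv2.fillConvexPoly(m,poly.astype(np.int32),1)
ring=cv2.dilate(m,np.ones((9,9)))
Q=P[m>0]; Q=Q[~np.isnan(Q).any(1)]
# robust plane
best=None;rng=np.random.default_rng(0);bc=0
for _ in range(300):
    a=Q[rng.choice(len(Q),3,False)];n=np.cross(a[1]-a[0],a[2]-a[0]);n/=np.linalg.norm(n)+1e-12
    i=abs((Q-a[0])@n)<.003
    if i.sum()>bc:bc=i.sum();best=i
for _ in range(3):
    q=Q[best];c0=q.mean(0);n=np.linalg.svd(q-c0)[2][2];n*=np.sign(n[2]);best=abs((Q-c0)@n)<.002
print("n",n,"tilt",np.degrees(np.arccos(n[2])),"yaw(uphill)",np.degrees(np.arctan2(-n[1],-n[0])),bc,len(Q))
R=frame(n,0)
A=P[ring>0];A=A[~np.isnan(A).any(1)]
L=(A-c0)@R
on=L[abs(L[:,2])<.004]
rect=cv2.minAreaRect(on[:,:2].astype(np.float32));print(rect)
print("pct",np.percentile(on[:,:2],[.3,99.7],axis=0))
ctr=np.r_[rect[0],0]@R.T+c0;print("stub0",ctr)
for nme in("top","side"):
    c=arm.get_calibration(nme);D=cloud(np.load(nme+".npy"),c["intrinsics"],c["cam_to_world"])
    L=(D-ctr)@R;Lf=L.reshape(-1,3);r=np.hypot(Lf[:,0],Lf[:,1])
    e=(r<.14)&(Lf[:,2]>.058)&(Lf[:,2]<.13);E=Lf[e]
    f=(r>.055)&(r<.092)&(Lf[:,2]>.03)&(Lf[:,2]<.05);F=Lf[f]
    g=(r<.095)&(Lf[:,2]>.005)&(Lf[:,2]<.012);G=Lf[g]
    print(nme,"elbow",len(E),E.mean(0),"fin",len(F),F.mean(0) if len(F) else 0, "ring",cv2.minEnclosingCircle(G[:,:2].astype(np.float32)))
    cc=E[:,:2].mean(0);w=np.linalg.svd(E[:,:2]-cc,full_matrices=False)[2][0];print(" axis dir",w,np.degrees(np.arctan2(*w[::-1])), "top h",np.percentile(E[:,2],[50,90,98]))
    if len(F): print(" fin ang",np.degrees(np.arctan2(F[:,1].mean(),F[:,0].mean())),np.hypot(*F[:,:2].mean(0)))
np.savez("fit.npz",R=R,ctr=ctr)
E
```

```text
n [-0.49127591  0.10297299  0.86489568] tilt 30.129204226717594 yaw(uphill) -11.838001389185418 3216 7009
((-0.014115169644355774, 0.001311078667640686), (0.29710182547569275, 0.26023706793785095), 0.31877049803733826)
pct [[-0.15564489 -0.12812471]
 [ 0.13373272  0.13075059]]
stub0 [0.64620589 0.07410004 0.12044931]
top elbow 602 [0.00688555 0.03203513 0.09654023] fin 27 [ 0.07852522 -0.0049632   0.03889564] ring ((0.0006944315973669291, -0.001066163182258606), 0.0935986191034317)
 axis dir [ 0.09344284 -0.99562465] -84.6382977065265 top h [0.10042903 0.10588367 0.10813687]
 fin ang -3.6165811207489402 0.07868191516086899
side elbow 549 [0.00809586 0.01126356 0.09173473] fin 46 [ 0.07954507 -0.00881106  0.03766834] ring ((0.005079891066998243, -0.0030920025892555714), 0.0867820754647255)
 axis dir [ 0.04424632 -0.99902065] -87.46404468892572 top h [0.09741438 0.10597503 0.10736364]
 fin ang -6.320777173077372 0.08003157278065771
```

```bash
cat >> h.py <<'E'
from scipy.spatial.transform import Rotation as Ro
def target(h,deg,ctr,R):
    """tool on the stub axis, TCP h above slope, tool x at deg in the slope frame"""
    a=np.radians(deg);x=R@[np.cos(a),np.sin(a),0];z=-R[:,2]
    return ctr+h*R[:,2],np.stack([x,np.cross(z,x),z],1)
def plan(s,p,Rt,nmin=1,w=.07):
    p0,R0=s["tcp_pos"],s["eef_rot"]
    rv=Ro.from_matrix(R0.T@Rt).as_rotvec();d=p-p0
    N=max(nmin,int(np.ceil(max(np.linalg.norm(d)/.06,np.linalg.norm(rv)/.18))))
    print("dist mm",np.linalg.norm(d)*1e3,"rv",rv.round(4),"tool shift",(R0.T@d).round(4),"rows",N)
    for i in range(min(N,5)):
        Ri=R0@Ro.from_rotvec(rv*i/N).as_matrix()
        print(" ".join(f"{v:.3f}" for v in np.r_[Ri.T@d/N,rv/N,w]),end="; ")
    print("\nq",s["joint_pos"].round(3),"t",s["time"],"f",s["ft_force"].round(2))
E
python3 - <<'E'
from plant import arm
from h import *
z=np.load("fit.npz");ctr=z["ctr"]+z["R"][:,0]*.0045;R=z["R"]
np.savez("fit2.npz",R=R,ctr=ctr);print(ctr)
plan(arm.get_state(),*target(.2,5,ctr,R))
E
```

```text
[0.65001515 0.07330161 0.12270809]
dist mm 642.377251846345 rv [-0.3783  0.4186  1.2689] tool shift [-0.4282  0.4747 -0.0632] rows 11
-0.039 0.043 -0.006 -0.034 0.038 0.115 0.070; -0.033 0.048 -0.006 -0.034 0.038 0.115 0.070; -0.028 0.051 -0.005 -0.034 0.038 0.115 0.070; -0.021 0.054 -0.004 -0.034 0.038 0.115 0.070; -0.015 0.056 -0.003 -0.034 0.038 0.115 0.070; 
q [-1.258  0.6   -0.003  1.6    0.002  0.943 -0.08 ] t 0.1 f [-0.05  1.15 -0.29]
```

Emit:
drive_tool(series="-0.039 0.043 -0.006 -0.034 0.038 0.115 0.070; -0.033 0.048 -0.006 -0.034 0.038 0.115 0.070; -0.028 0.051 -0.005 -0.034 0.038 0.115 0.070; -0.021 0.054 -0.004 -0.034 0.038 0.115 0.070; -0.015 0.056 -0.003 -0.034 0.038 0.115 0.070")

```text
time: 0.72
tcp_pos: [0.4004, 0.4034, 0.2586]
eef_rot: [[0.802, 0.543, 0.249], [0.552, -0.833, 0.038], [0.228, 0.107, -0.968]]
ft_force: [1.3, 0.3, 0.1]
width: 0.0699
```

```bash
cat > pl.py <<'E'
import sys
from plant import arm
from h import *
z=np.load("fit2.npz")
plan(arm.get_state(),*target(float(sys.argv[1]),float(sys.argv[2]),z["ctr"],z["R"]),w=float(sys.argv[3]) if len(sys.argv)>3 else .07)
E
python3 pl.py .2 5
```

```text
dist mm 346.505424717205 rv [-0.2049  0.2272  0.681 ] tool shift [-0.0411  0.3439 -0.0101] rows 6
-0.007 0.057 -0.002 -0.034 0.038 0.113 0.070; -0.000 0.058 0.000 -0.034 0.038 0.113 0.070; 0.006 0.057 0.002 -0.034 0.038 0.113 0.070; 0.013 0.056 0.005 -0.034 0.038 0.113 0.070; 0.019 0.054 0.007 -0.034 0.038 0.113 0.070; 
q [-1.244  0.327  0.323  2.093  0.147  0.563 -0.473] t 0.725 f [1.3  0.31 0.13]
```

Emit:
drive_tool(series="-0.007 0.057 -0.002 -0.034 0.038 0.113 0.070; 0 0.058 0 -0.034 0.038 0.113 0.070; 0.006 0.057 0.002 -0.034 0.038 0.113 0.070; 0.013 0.056 0.005 -0.034 0.038 0.113 0.070; 0.019 0.054 0.007 -0.034 0.038 0.113 0.070")

```text
time: 1.35
tcp_pos: [0.527, 0.1359, 0.2909]
eef_rot: [[0.884, -0.031, 0.466], [0.002, -0.998, -0.07], [0.467, 0.063, -0.882]]
ft_force: [0.9, -0.1, -0.2]
width: 0.0701
```

```bash
python3 pl.py .2 5
```

```text
dist mm 48.9647307150454 rv [-0.0313  0.0324  0.0965] tool shift [0.024  0.0414 0.0103] rows 1
0.024 0.041 0.010 -0.031 0.032 0.097 0.070; 
q [-1.154  0.233  0.764  2.292  0.377  0.285 -0.794] t 1.35 f [ 0.86 -0.05 -0.18]
```

Emit:
drive_tool(series="0.024 0.041 0.010 -0.031 0.032 0.097 0.070; 0 0 0 0 0 0 0.07")

```text
time: 1.6
tcp_pos: [0.5522, 0.0894, 0.2964]
eef_rot: [[0.859, -0.14, 0.492], [-0.1, -0.989, -0.107], [0.501, 0.042, -0.864]]
ft_force: [-0.1, 0.9, -0.3]
width: 0.0699
```

```bash
cat > look.py <<'E'
import sys
from plant import arm
from h import *
n=sys.argv[1];s=arm.get_state();p,d=arm.read_camera("wrist");c=arm.get_calibration("wrist")
T=np.eye(4);T[:3,:3]=s["eef_rot"];T[:3,3]=s["tcp_pos"];T=T@c["T_tool_cam"]
np.savez(f"w_{n}.npz",d=d,K=c["intrinsics"],T=T)
z=np.load("fit2.npz");R,ctr=z["R"],z["ctr"]
L=(cloud(d,c["intrinsics"],T)-ctr)@R
# rectified orthographic maps in slope frame per height band, 2 px/mm
im=np.zeros((600,600,3),np.uint8)
cv2.imwrite(f"pics/w_{n}.png",cv2.resize(p,(768,576)))
np.save(f"L_{n}.npy",L)
def S(lo,hi,r0,r1):
    F=L.reshape(-1,3);r=np.hypot(F[:,0],F[:,1]);return F[(F[:,2]>lo)&(F[:,2]<hi)&(r>r0)&(r<r1)]
B=S(.098,.115,0,.04);print("block top",len(B),B.mean(0) if len(B) else 0)
if len(B)>20:
    h=np.median(B[:,2]);B=B[abs(B[:,2]-h)<.003];print(h,cv2.minAreaRect(B[:,:2].astype(np.float32)*1000))
F=S(.032,.048,.055,.095);print("fin",len(F),F.mean(0) if len(F) else 0)
if len(F)>10: print(cv2.minAreaRect(F[:,:2].astype(np.float32)*1000),np.degrees(np.arctan2(F[:,1].mean(),F[:,0].mean())))
P=S(-.006,.004,.095,.13);print("plane resid",len(P),(np.linalg.lstsq(np.c_[P[:,:2],np.ones(len(P))],P[:,2],rcond=None)[0]) if len(P) else 0)
E
python3 look.py a; python3 pl.py .2 5
```

```text
block top 3184 [0.00159339 0.00675951 0.10220065]
0.10258504763624626 ((1.4919891357421875, 9.05946159362793), (41.47976303100586, 61.21591567993164), 4.2920918464660645)
fin 263 [ 0.07494062 -0.00421302  0.03821974]
((75.6675796508789, -4.824496269226074), (10.173094749450684, 23.49539566040039), 85.6996841430664) -3.2176706244418787
plane resid 19422 [-0.00263104  0.00290014 -0.00083127]
dist mm 2.98415381870827 rv [ 0.0022 -0.0001 -0.0063] tool shift [-0.0004 -0.003   0.0001] rows 1
-0.000 -0.003 0.000 0.002 -0.000 -0.006 0.070; 
q [-1.09   0.248  0.808  2.287  0.373  0.241 -0.808] t 1.65 f [-0.62  1.07 -0.69]
```

View pics/w_a.png

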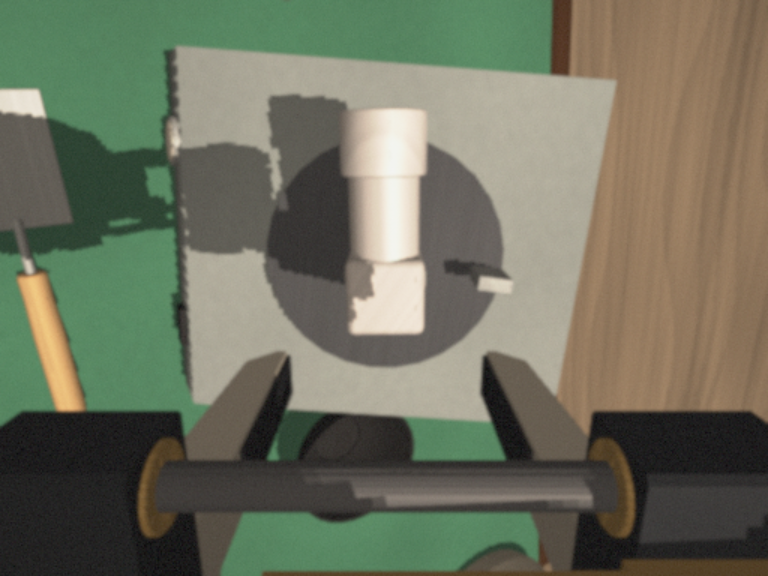

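The view is clear: the block top is at ~(385,297), the leg points up the picture to a collar at ~(384,140), and the fin is at ~(495,285). From depth, the outlet is at 94.3° and the fin at −4.3° in the slope frame. Rotating on from q7=−0.81 would end near its limit, so I'll flip the grasp by half a turn (−z).

Emit:
drive_tool(series="0 0 0 0 0 -0.18 0.070; 0 0 0 0 0 -0.18 0.070; 0 0 0 0 0 -0.18 0.070; 0 0 0 0 0 -0.18 0.070; 0 0 0 0 0 -0.18 0.070")

```text
time: 2.28
tcp_pos: [0.549, 0.0984, 0.2945]
eef_rot: [[0.619, 0.615, 0.489], [0.74, -0.665, -0.1], [0.264, 0.423, -0.867]]
ft_force: [-1.1, -0.5, 0.2]
width: 0.0701
```

```bash
python3 - <<'E'
from h import *
from scipy.optimize import least_squares
L=np.load("L_a.npy").reshape(-1,3);r=np.hypot(L[:,0]-.002,L[:,1])
G=L[(L[:,2]>.0035)&(L[:,2]<.012)&(r<.091)]*1e3
G=G[np.hypot(G[:,0],G[:,1])>60]
a=np.degrees(np.arctan2(G[:,1],G[:,0]-2));E=[]
for b in range(-180,180,6):
    g=G[(a>=b)&(a<b+6)]
    if len(g)>15:
        q=np.hypot(g[:,0]-2,g[:,1]);E.append(g[np.argsort(q)[-3:]].mean(0))
E=np.array(E);s=least_squares(lambda p:np.hypot(E[:,0]-p[0],E[:,1]-p[1])-p[2],[2,0,85],loss="soft_l1");print(len(E),s.x)
E
python3 pl.py .2 184.3
```

```text
54 [ 2.1431055  -0.32148765 84.26076282]
dist mm 5.409606709395998 rv [-1.9000e-03 -5.3000e-03 -2.1986e+00] tool shift [-0.0013  0.0052  0.0008] rows 13
-0.000 0.000 0.000 -0.000 -0.000 -0.169 0.070; -0.000 0.000 0.000 -0.000 -0.000 -0.169 0.070; -0.000 0.000 0.000 -0.000 -0.000 -0.169 0.070; -0.000 0.000 0.000 -0.000 -0.000 -0.169 0.070; -0.000 0.000 0.000 -0.000 -0.000 -0.169 0.070; 
q [-0.904  0.213  0.54   2.28   0.646  0.295 -0.171] t 2.275 f [-1.08 -0.52  0.17]
```

Emit:
drive_tool(series="0 0 0 0 0 -0.18 0.070; 0 0 0 0 0 -0.18 0.070; 0 0 0 0 0 -0.18 0.070; 0 0 0 0 0 -0.18 0.070; 0 0 0 0 0 -0.18 0.070")

```text
time: 2.9
tcp_pos: [0.546, 0.1064, 0.2933]
eef_rot: [[-0.133, 0.863, 0.487], [0.975, 0.203, -0.093], [-0.179, 0.463, -0.868]]
ft_force: [-0.1, -1.3, 0.2]
width: 0.0701
```

Emit:
drive_tool(series="0 0 0 0 0 -0.18 0.070; 0 0 0 0 0 -0.18 0.070; 0 0 0 0 0 -0.18 0.070; 0 0 0 0 0 -0.18 0.070; 0 0 0 0 0 -0.18 0.070")

```text
time: 3.52
tcp_pos: [0.543, 0.1142, 0.2921]
eef_rot: [[-0.777, 0.401, 0.486], [0.414, 0.906, -0.086], [-0.475, 0.134, -0.87]]
ft_force: [0.4, -0.1, 0.4]
width: 0.0701
```

```bash
python3 -c "
import numpy as np
z=np.load('fit2.npz');np.savez('fit2.npz',R=z['R'],ctr=z['ctr']+z['R']@[.0021,.0001,0])"
python3 pl.py .2 184.3
```

```text
dist mm 23.589596587893492 rv [ 0.0143 -0.0115 -0.3237] tool shift [-0.0189 -0.0138  0.0029] rows 2
-0.009 -0.007 0.001 0.007 -0.006 -0.162 0.070; -0.008 -0.008 0.002 0.007 -0.006 -0.162 0.070; 
q [-0.571  0.197  0.094  2.265  0.856  0.386  1.452] t 3.525 f [ 0.37 -0.08  0.43]
```

Emit:
drive_tool(series="-0.009 -0.007 0.001 0.007 -0.006 -0.162 0.070; -0.008 -0.008 0.002 0.007 -0.006 -0.162 0.070; 0 0 0 0 0 0 0.07")

```text
time: 3.9
tcp_pos: [0.5517, 0.0983, 0.2959]
eef_rot: [[-0.862, 0.123, 0.491], [0.085, 0.991, -0.099], [-0.499, -0.044, -0.865]]
ft_force: [-0.3, -0.0, -0.6]
width: 0.07
```

```bash
python3 look.py b; python3 pl.py .2 184.3
```

```text
block top 3103 [-0.00059358  0.00348634  0.1021808 ]
0.10255759444764101 ((-1.2685718536376953, 9.089895248413086), (41.57341766357422, 61.01243209838867), 6.176996231079102)
fin 272 [ 0.07235341 -0.00508885  0.03823074]
((72.72877502441406, -4.620984077453613), (10.506782531738281, 23.11741065979004), 85.97049713134766) -4.023175977019114
plane resid 18729 [-0.00247186  0.00301484 -0.00096614]
dist mm 5.485506460198234 rv [ 0.0043 -0.0009  0.0172] tool shift [-0.0026 -0.0048  0.0006] rows 1
-0.003 -0.005 0.001 0.004 -0.001 0.017 0.070; 
q [-0.494  0.197  0.042  2.255  0.88   0.395  1.8  ] t 3.95 f [-1.34 -0.02 -0.02]
```

```bash
cat > ang.py <<'E'
import sys
from h import *
def outlet(n,off=(0,0),guess=95):
    L=np.load(f"L_{n}.npy").reshape(-1,3)*1e3-[*off,0]
    g=np.radians(guess);c,s=np.cos(g),np.sin(g)
    u=L[:,0]*c+L[:,1]*s;v=-L[:,0]*s+L[:,1]*c;h=L[:,2]
    o=[]
    for b in np.arange(-20,96,4):
        k=(u>=b)&(u<b+4)&(abs(v)<35)&(h>82)&(h<115)
        if k.sum()>30:
            o.append((b+2,(np.percentile(v[k],1)+np.percentile(v[k],99))/2,np.ptp(np.percentile(v[k],[1,99]))))
    o=np.array(o);p=np.polyfit(o[:,0],o[:,1],1)
    q=o[o[:,0]>20];p2=np.polyfit(q[:,0],q[:,1],1)
    print(n,"outlet deg all",guess+np.degrees(p[0]),"off mm",p[1],"leg",guess+np.degrees(p2[0]),"via axis",guess+np.degrees(np.arctan2(q[:,1].mean(),q[:,0].mean())))
    print(o[:,1].round(1),o[:,2].round(0))
    F=L[(h>34)&(h<48)&(np.hypot(L[:,0],L[:,1])>55)&(np.hypot(L[:,0],L[:,1])<95)]
    if len(F)>10:
        r=cv2.minAreaRect(F[:,:2].astype(np.float32));print("fin",r,"via axis",np.degrees(np.arctan2(r[0][1],r[0][0])))
if __name__=="__main__":
    outlet(sys.argv[1],guess=float(sys.argv[2]))
E
python3 -c "
from ang import *
outlet('a',(2.1,.1));outlet('b')"
```

```text
a outlet deg all 95.12566663887972 off mm -0.17954905475188976 leg 95.26128334503709 via axis 94.93719053700553
[-0.1 -0.2 -0.2 -0.2  0.2  0.1  0.  -0.5 -0.5 -0.1 -0.1 -0.2 -0.3 -0.3
 -0.3  0.1  0.  -0.  -0.1 -0.2  0.  -0.2 -0.2  0.1  0.1  0.1 -0.   0.2
  0.2] [41. 41. 40. 40. 41. 41. 41. 41. 41. 40. 37. 37. 37. 36. 36. 37. 37. 37.
 36. 36. 41. 43. 43. 44. 44. 43. 43. 43. 42.]
fin ((73.57423400878906, -4.919707775115967), (10.111778259277344, 23.51091194152832), 86.02837371826172) via axis -3.8255172424136195
b outlet deg all 95.21525139370023 off mm 0.2781468217948105 leg 95.13692517644705 via axis 95.50354763189173
[0.4 0.1 0.1 0.1 0.3 0.6 0.2 0.2 0.2 0.3 0.7 0.2 0.3 0.3 0.3 0.3 0.8 0.3
 0.9 1.  0.5 0.5 0.5 0.1 0.6 0.6 0.6 0.6 0.7] [40. 41. 41. 41. 41. 41. 40. 40. 41. 39. 29. 36. 36. 37. 37. 37. 36. 37.
 36. 37. 43. 43. 43. 42. 43. 43. 44. 44. 42.]
fin ((72.72877502441406, -4.620984077453613), (10.506782531738281, 23.11741065979004), 85.97049713134766) via axis -3.6355275416646355
```

```bash
python3 pl.py .11 185.2
```

```text
dist mm 90.80577719895678 rv [ 0.0043 -0.0009  0.0015] tool shift [-0.0027 -0.0052  0.0906] rows 2
-0.001 -0.003 0.045 0.002 -0.000 0.001 0.070; -0.001 -0.002 0.045 0.002 -0.000 0.001 0.070; 
q [-0.494  0.197  0.042  2.255  0.88   0.395  1.8  ] t 3.95 f [-1.34 -0.02 -0.02]
```

Emit:
drive_tool(series="-0.003 -0.005 0.0 0.004 -0.001 0.001 0.070; 0 0 0.030 0 0 0 0.070; 0 0 0.030 0 0 0 0.070; 0 0 0 0 0 0 0.07")

```text
time: 4.45
tcp_pos: [0.5835, 0.0894, 0.2453]
eef_rot: [[-0.86, 0.132, 0.493], [0.094, 0.99, -0.1], [-0.501, -0.04, -0.864]]
ft_force: [-0.4, -0.5, 0.6]
width: 0.0701
```

```bash
python3 pl.py .079 185.2
```

```text
dist mm 61.43461581619711 rv [ 0.0029  0.0011 -0.0064] tool shift [ 0.0005 -0.0021  0.0614] rows 2
0.000 -0.001 0.031 0.001 0.001 -0.003 0.070; 0.000 -0.001 0.031 0.001 0.001 -0.003 0.070; 
q [-0.536  0.314  0.164  2.269  1.121  0.26   1.575] t 4.45 f [-0.45 -0.52  0.56]
```

Emit:
drive_tool(series="0 -0.002 0.022 0.002 0.001 -0.006 0.070; 0 0 0.022 0 0 0 0.070; 0 0 0.012 0 0 0 0.07; 0 0 0 0 0 0 0.07")

```text
time: 4.95
tcp_pos: [0.6117, 0.0835, 0.1999]
eef_rot: [[-0.858, 0.13, 0.496], [0.092, 0.991, -0.1], [-0.505, -0.04, -0.862]]
ft_force: [0.2, -0.0, -0.3]
width: 0.0698
```

```bash
python3 pl.py .079 185.2
```

```text
dist mm 8.26525838998594 rv [ 0.0033  0.0052 -0.0045] tool shift [ 0.0026 -0.0018  0.0076] rows 1
0.003 -0.002 0.008 0.003 0.005 -0.004 0.070; 
q [-0.58   0.43   0.282  2.27   1.593  0.151  1.115] t 4.95 f [ 0.18 -0.03 -0.29]
```

Emit:
drive_tool(series="0.003 -0.002 0.006 0.003 0.005 -0.004 0.070; 0 0 0.001 0 0 0 0.07")

```text
time: 5.2
tcp_pos: [0.6124, 0.0817, 0.1947]
eef_rot: [[-0.86, 0.129, 0.494], [0.09, 0.991, -0.102], [-0.503, -0.043, -0.863]]
ft_force: [-0.2, 1.2, 0.3]
width: 0.0698
```

```bash
python3 pl.py .079 185.2
```

```text
dist mm 2.7666342291868533 rv [ 0.0015  0.003  -0.0021] tool shift [ 0.0008 -0.0004  0.0026] rows 1
0.001 -0.000 0.003 0.002 0.003 -0.002 0.070; 
q [-0.557  0.438  0.257  2.271  1.646  0.16   1.066] t 5.2 f [-0.25  1.17  0.28]
```

Lined up within 1 mm. Closing gently.

Emit:
drive_tool(series="0.001 0 0.002 0.001 0.003 -0.002 0.070; 0 0 0 0 0 0 0.03; 0 0 0 0 0 0 0.03; 0 0 0 0 0 0 0.03; 0 0 0 0 0 0 0.03", grip_force=30)

```text
time: 5.82
tcp_pos: [0.611, 0.0821, 0.1932]
eef_rot: [[-0.862, 0.127, 0.491], [0.089, 0.991, -0.101], [-0.499, -0.043, -0.865]]
ft_force: [-4.0, 0.4, -1.9]
width: 0.0418
```

```bash
python3 pl.py .079 185.2
```

```text
dist mm 2.4885990818557064 rv [ 0.002  -0.0009 -0.0007] tool shift [-0.0012 -0.0007  0.0021] rows 1
-0.001 -0.001 0.002 0.002 -0.001 -0.001 0.070; 
q [-0.559  0.44   0.259  2.272  1.643  0.157  1.069] t 5.825 f [-3.99  0.44 -1.89]
```

Emit:
drive_tool(series="0 0 0 0 0 0.1 0.03; 0 0 0 0 0 0.1 0.03; 0 0 0 0 0 0.1 0.03")

```text
time: 6.2
tcp_pos: [0.6116, 0.082, 0.1933]
eef_rot: [[-0.783, 0.381, 0.491], [0.383, 0.918, -0.102], [-0.49, 0.108, -0.865]]
ft_force: [0.6, -0.7, -1.1]
width: 0.0422
```

```bash
python3 pl.py .079 86.2 .03; python3 -c "
from plant import arm;print(arm.get_state()['torque'])"
```

```text
dist mm 2.000937321101022 rv [ 6.0000e-04 -9.0000e-04  1.4213e+00] tool shift [-0.0008 -0.0004  0.0018] rows 8
-0.000 -0.000 0.000 0.000 -0.000 0.178 0.030; -0.000 -0.000 0.000 0.000 -0.000 0.178 0.030; -0.000 -0.000 0.000 0.000 -0.000 0.178 0.030; -0.000 0.000 0.000 0.000 -0.000 0.178 0.030; -0.000 0.000 0.000 0.000 -0.000 0.178 0.030; 
q [-0.511  0.435  0.192  2.268  1.614  0.189  0.794] t 6.2 f [ 0.56 -0.66 -1.08]
[0.14305091 1.00541384 0.27790748]
```

Emit:
drive_tool(series="0 0 0.0002 0 0 0.12 0.03; 0 0 0.0002 0 0 0.12 0.03; 0 0 0.0002 0 0 0.12 0.03; 0 0 0.0002 0 0 0.12 0.03; 0 0 0.0002 0 0 0.12 0.03")

```text
time: 6.82
tcp_pos: [0.6127, 0.0812, 0.1932]
eef_rot: [[-0.417, 0.764, 0.493], [0.844, 0.527, -0.102], [-0.338, 0.373, -0.864]]
ft_force: [-0.6, -3.1, 3.6]
width: 0.0416
```

```bash
python3 pl.py .079 86.2 .03; python3 -c "
from plant import arm;print(arm.get_state()['torque'])"
```

```text
dist mm 1.174247760057569 rv [ 1.700e-03 -3.000e-04  8.037e-01] tool shift [ 0.0002 -0.0002  0.0011] rows 5
0.000 -0.000 0.000 0.000 -0.000 0.161 0.030; 0.000 -0.000 0.000 0.000 -0.000 0.161 0.030; 0.000 -0.000 0.000 0.000 -0.000 0.161 0.030; 0.000 -0.000 0.000 0.000 -0.000 0.161 0.030; 0.000 -0.000 0.000 0.000 -0.000 0.161 0.030; 
q [-0.434  0.431  0.088  2.263  1.594  0.237  0.201] t 6.825 f [-0.65 -3.07  3.6 ]
[0.33187686 1.22656518 0.38497429]
```

Emit:
drive_tool(series="0 0 0.0002 0 0 0.12 0.03; 0 0 0.0002 0 0 0.12 0.03; 0 0 0.0002 0 0 0.12 0.03; 0 0 0.0002 0 0 0.12 0.03; 0 0 0.0002 0 0 0.12 0.03")

```text
time: 7.45
tcp_pos: [0.6132, 0.08, 0.193]
eef_rot: [[0.104, 0.864, 0.493], [0.993, -0.06, -0.103], [-0.059, 0.5, -0.864]]
ft_force: [-1.5, -0.8, 2.1]
width: 0.0419
```

```bash
python3 pl.py .079 86.2 .03;python3 look.py c; python3 ang.py c 7
python3 -c "
from h import *
z=np.load('fit2.npz')
from plant import arm
x=z['R'].T@arm.get_state()['eef_rot'][:,0];print('tool x deg',np.degrees(np.arctan2(x[1],x[0])))"
```

```text
dist mm 1.4937083634907797 rv [ 0.0023 -0.0003  0.1849] tool shift [ 0.0012 -0.0007  0.0006] rows 2
0.001 -0.000 0.000 0.001 -0.000 0.092 0.030; 0.001 -0.000 0.000 0.001 -0.000 0.092 0.030; 
q [-0.372  0.43   0.008  2.26   1.585  0.273 -0.405] t 7.45 f [-1.48 -0.83  2.15]
block top 8514 [-0.00359111 -0.00063342  0.1022576 ]
0.10140474557776061 ((2.122002601623535, -4.105144500732422), (61.7044563293457, 62.14550018310547), 59.946678161621094)
fin 0 0
plane resid 34057 [-0.00239002  0.00296095 -0.00096263]
c outlet deg all 7.024007999535418 off mm -0.25222056237974977 leg 7.5872643873823815 via axis 6.719097207888885
[-0.3 -0.  -0.6 -0.  -0.2 -0.2 -0.2 -0.2 -0.5 -0.8 -0.1 -0.3 -0.  -0.
 -0.3 -0.3 -0.2 -0.1] [40. 40. 41. 69. 42. 42. 42. 42. 41. 14. 24. 31. 35. 35. 36. 36. 43. 45.]
tool x deg 96.44622859145939
```

View pics/w_c.png

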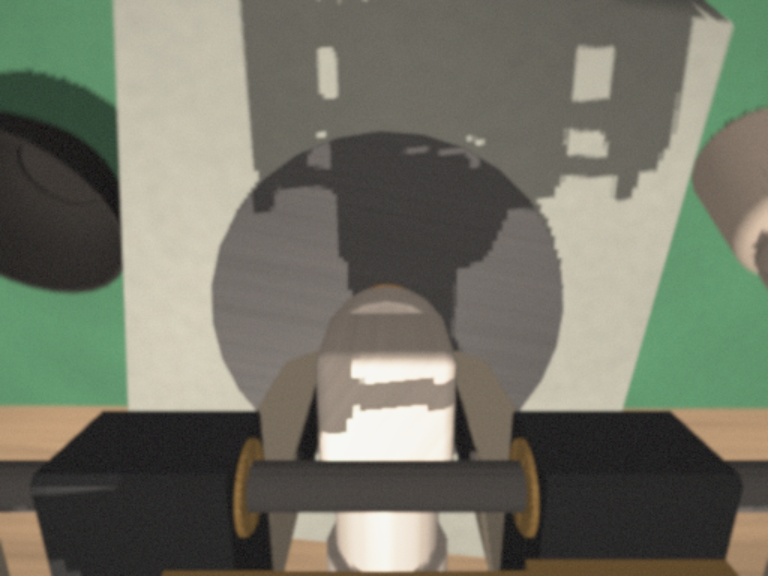

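Emit:
drive_tool(series="0.0005 0 0 0.001 0 0.08 0.03; 0 0 0 0 0 0.07 0.03; 0 0 0 0 0 0 0.03; 0 0 0 0 0 0 0.03")

```text
time: 8.0
tcp_pos: [0.6132, 0.0797, 0.1929]
eef_rot: [[0.235, 0.838, 0.492], [0.972, -0.211, -0.104], [0.017, 0.502, -0.864]]
ft_force: [-1.7, -1.0, 0.2]
width: 0.0422
```

```bash
python3 pl.py .079 86.2 .03
```

```text
dist mm 1.7002019666093473 rv [0.0009 0.0004 0.0316] tool shift [ 0.0014 -0.0009  0.0004] rows 1
0.001 -0.001 0.000 0.001 0.000 0.032 0.030; 
q [-0.361  0.43  -0.007  2.258  1.574  0.28  -0.546] t 8.0 f [-1.66 -0.98  0.17]
```

Emit:
drive_tool(series="0 0 0 0 0 0.025 0.03; 0 0 0 0 0 0 0.03; 0 0 0 0 0 0 0.03")

```text
time: 8.38
tcp_pos: [0.6132, 0.0796, 0.1929]
eef_rot: [[0.255, 0.833, 0.492], [0.967, -0.234, -0.104], [0.029, 0.502, -0.864]]
ft_force: [-1.0, -0.6, 0.2]
width: 0.0418
```

```bash
python3 pl.py .079 86.2 .03
```

```text
dist mm 1.772730269351495 rv [0.001  0.0006 0.0079] tool shift [ 0.0014 -0.001   0.0004] rows 1
0.001 -0.001 0.000 0.001 0.001 0.008 0.030; 
q [-0.359  0.43  -0.01   2.258  1.574  0.281 -0.57 ] t 8.375 f [-0.95 -0.59  0.21]
```

Emit:
drive_tool(series="0 0 0 0 0 0 0.07; 0 0 0 0 0 0 0.07; 0 0 0 0 0 0 0.07")

```text
time: 8.75
tcp_pos: [0.614, 0.0797, 0.1933]
eef_rot: [[0.254, 0.832, 0.493], [0.967, -0.234, -0.104], [0.028, 0.503, -0.864]]
ft_force: [-0.4, 1.0, -0.3]
width: 0.0672
```

Emit:
drive_tool(series="0 0 -0.03 0 0 0 0.07; 0 0 -0.03 0 0 0 0.07; 0 0 -0.03 0 0 0 0.07;  0 0 -0.03 0 0 0 0.07; 0 0 0 0 0 0 0.07")

```text
time: 9.38
tcp_pos: [0.5532, 0.0927, 0.2995]
eef_rot: [[0.254, 0.833, 0.492], [0.967, -0.233, -0.105], [0.027, 0.502, -0.864]]
ft_force: [0.1, 0.4, -1.1]
width: 0.0703
```

```bash
python3 pl.py .2 86.2;python3 look.py d; python3 ang.py d -3.8; python3 - <<'E'
from plant import arm
import cv2
p,_=arm.read_camera("side");q=arm.read_camera("wrist")[0]
cv2.imwrite("pics/s_d.png",cv2.resize(p[120:260,240:380],(560,560),interpolation=cv2.INTER_CUBIC))
E
```

```text
dist mm 2.9044725172738226 rv [0.0013 0.0015 0.0091] tool shift [ 0.0009 -0.0013  0.0024] rows 1
0.001 -0.001 0.002 0.001 0.002 0.009 0.070; 
q [-0.356  0.196 -0.111  2.243  0.916  0.433  0.052] t 9.375 f [ 0.06  0.41 -1.1 ]
block top 2737 [ 0.00251596 -0.00034126  0.10081275]
0.10101231493354977 ((9.48135757446289, -0.8755435943603516), (41.733177185058594, 60.67563247680664), 86.50537109375)
fin 0 0
plane resid 18353 [-0.00244011  0.00303939 -0.00093884]
d outlet deg all -3.1546073853957664 off mm -0.26853437104744865 leg -3.379558304695695 via axis -3.3864568073655033
[-0.3 -0.8 -0.8 -0.2 -0.2 -0.2 -0.1 -0.1 -0.1 -0.5  0.2  0.4 -0.   0.4
  0.6  0.2  0.1  0.2  0.2  0.2  0.7  0.3  0.4  0.4  0.4  1.   1.   0.5
  0.6] [40. 41. 41. 40. 41. 41. 41. 41. 41. 39. 31. 36. 37. 36. 36. 36. 36. 36.
 36. 36. 41. 44. 43. 44. 44. 43. 43. 42. 42.]
```

View pics/w_d.png

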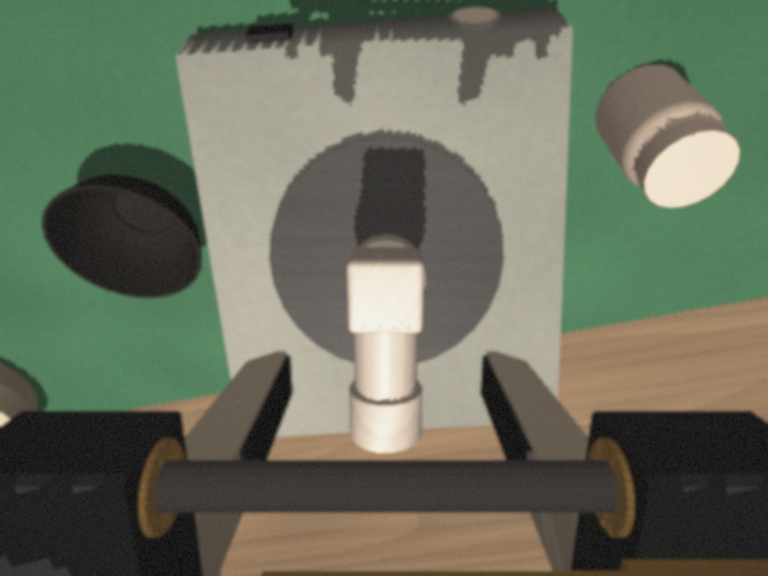

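View pics/s_d.png

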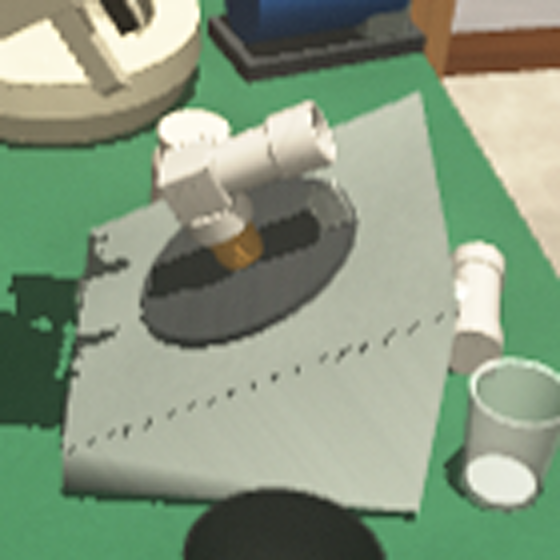

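The wrist view shows the leg running straight down the picture from the block (385,297) to the mouth (385,435), with the gripper clear of it. The side crop shows the fin at ~(330,205) under the collar. The outlet measures −3.3° and the fin about −3.8°, so it's lined up and slightly short, not past.

```bash
python3 -c "
from plant import arm
print(arm.job_done())"
```

```text
the job is handed in; nothing more can be done
None
```

The elbow is screwed on about 98.5° clockwise in one grip. It is released with the gripper backed off about 120 mm along the stub's axis, and the job is handed in at about 9.5 s on the robot's clock.

**Alignment:** in the last wrist depth view the outlet points at −3.2° to −3.4° in the slope frame. The fin was measured at −3.6° to −3.8° in two earlier views. The outlet is therefore roughly 0.2–0.6° short of the fin and not past it. The gripper's own angle at release put it 0.45° short.

**Forces and bystanders:** the wrist force readings stayed under about 6 N. The ring looks unmoved, and the jar and bowl are still in place in the last pictures. I did not look at the spatula again at the end, but the arm never went near it.

**Limit on the check:** in the last wrist view the fin is hidden under the collar. The final check therefore compares the outlet with the earlier fin measurement. The side picture shows the fin under the collar, which agrees.

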